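# Sink three struck medals in their holding fixtures, smallest first

## Task

Get the three medals ready for the engraving head: with the shut fingertips press lightly on the face of each brass medal until it no longer stands proud of its square steel pot (level with the rim or somewhat below), first the smallest, then the middle-sized, then the largest. Only press: do not pick the medals up or take them out of their cups, do not push down a medal before its turn, and leave the loupe, the brass slug and the steel die where they stand.

Things in the scene. Friction and masses are not known exactly. Their poses are not given: they have to be found in the camera images.
- medal_small: the small one of three loose struck brass medals, a flat round disc 34 mm across and 6 mm thick, about 46 g, lying face up in the cup of its own fixture. Origin: centre of its underside, so its face is 6 mm above it; z is up through the face.
- medal_middle: the middle one of three loose struck brass medals, a flat round disc 46 mm across and 6 mm thick, about 91 g, lying face up in the cup of its own fixture. Origin: centre of its underside, so its face is 6 mm above it; z is up through the face.
- medal_large: the large one of three loose struck brass medals, a flat round disc 58 mm across and 6 mm thick, about 135 g, lying face up in the cup of its own fixture. Origin: centre of its underside, so its face is 6 mm above it; z is up through the face.
- pot_small: holding fixture with the small medal: a heavy fixed open-topped square steel pot, 88 x 88 mm, 50 mm high, walls 6 mm thick (mouth 76 x 76 mm). A round aluminium cup (43 mm across) stands in its middle and carries the medal; the cup's rim is 3 mm lower than the medal's face. Origin: centre of its underside on the table; sides along its x and y. The three pots look alike.
- cup_small (a joint): depth in m that the cup of the small medal has sunk: 0 at the start (medal's face 10 mm above the pot's rim, 60 mm above the table), 0.010 with the face level with the rim, 0.018 at its stop. It sinks against 2 to 4 N of drag and stays where left. Pushed on at the stop, it gives 12 mm more on a spring (6 to 18 N, then hard; not counted here), which come back when let go.
- seat_small (a point): centre of the floor of that cup, on which the small medal lies; sinks with the cup
- pot_middle: holding fixture with the middle medal: a heavy fixed open-topped square steel pot, 88 x 88 mm, 50 mm high, walls 6 mm thick (mouth 76 x 76 mm). A round aluminium cup (55 mm across) stands in its middle and carries the medal; the cup's rim is 3 mm lower than the medal's face. Origin: centre of its underside on the table; sides along its x and y. The three pots look alike.
- cup_middle (a joint): depth in m that the cup of the middle medal has sunk: 0 at the start (medal's face 10 mm above the pot's rim, 60 mm above the table), 0.010 with the face level with the rim, 0.018 at its stop. It sinks against 2 to 4 N of drag and stays where left. Pushed on at the stop, it gives 12 mm more on a spring (6 to 18 N, then hard; not counted here), which come back when let go.
- seat_middle (a point): centre of the floor of that cup, on which the middle medal lies; sinks with the cup
- pot_large: holding fixture with the large medal: a heavy fixed open-topped square steel pot, 88 x 88 mm, 50 mm high, walls 6 mm thick (mouth 76 x 76 mm). A round aluminium cup (67 mm across) stands in its middle and carries the medal; the cup's rim is 3 mm lower than the medal's face. Origin: centre of its underside on the table; sides along its x and y. The three pots look alike.
- cup_large (a joint): depth in m that the cup of the large medal has sunk: 0 at the start (medal's face 10 mm above the pot's rim, 60 mm above the table), 0.010 with the face level with the rim, 0.018 at its stop. It sinks against 2 to 4 N of drag and stays where left. Pushed on at the stop, it gives 12 mm more on a spring (6 to 18 N, then hard; not counted here), which come back when let go.
- seat_large (a point): centre of the floor of that cup, on which the large medal lies; sinks with the cup
- loupe: bystander: black eye loupe standing on the table, 38 mm across, 40 mm high; origin centre of its underside
- slug: bystander: short brass cylinder standing on the table, 30 mm across, 22 mm high; origin centre of its underside
- die: bystander: stepped round steel die standing on the table, 50 mm across, 45 mm high; origin centre of its underside
Things that resemble listed ones, but are neither listed nor needed, are in the scene too. What is shaped like the medal_large but black is not meant.

How it is judged:
By the outcome, as a careful person would: the job done as asked, in the order asked, and still so for the second after the job is handed in, with the robot touching nothing.
It also fails if it takes over 43 s, if anything falls off the work surface, if the arm or the gripper's body presses on something with over 40 N, if the wrist force passes 120 N, or if a joint passes its speed limit or range.

## Robot

A 6-joint arm with a two-finger parallel gripper is mounted at the origin on the work surface. World frame = base frame: x ahead of the robot, y to its left, z up, the work surface at z = 0. Lengths are in mm, angles in degrees, forces in N, time in s.
With the tool pointing down it reaches from about 350 to 850 mm from the base axis. Payload 8.1 kg.
Tool frame: the origin (TCP) lies midway between the tips of the shut fingers; the grasp point (between the pads) lies 19 mm behind it (r.grip_point_offset is the distance from the TCP to the grasp point, in mm); z points along the fingers, y is the line along which they close (so a half turn about z gives the same grasp; the last joint's range is limited). The gripper opens to 85 mm and grips with 20 to 120 N. Pads are 22 mm wide; open, the fingers measure 114 mm over their backs; the gripper's body (76 mm by 85 mm) begins 54 mm behind the grasp point. The pads swing forward as they close: fully open they stand 13 mm farther back than shut.
Start: joints at [-70.726, 7.471, 85.268, -0, 87.261, -4.893], TCP at [245.662, -547.408, 231.292] pointing down, gripper open.
Joint ranges: [-169.43, 169.43], [-51.17, 129.36], [1.28, 143.12], [-76.62, 256.62], [0, 156.53], [-152.29, 152.29]. Speed limits (degrees/s): [136.94, 136.94, 159.86, 180, 180, 180].

## Interface

Orientations are given as [roll, pitch, yaw] about the fixed x, y, z axes, in that order (R = Rz(yaw) Ry(pitch) Rx(roll)).
In Python, from bench import r gives the robot as it stands.
- The arm moves only by the shell command python3 -m inch 'ROWS' [FORCE]. ROWS is JSON, one flat list of numbers, 7 for each row, row after row: the shift along the world's x, y, z in m, then the turn, a rotation vector about the world's x, y, z in degrees, then the closure in counts, from 0 (fully open) to 255 (shut). A call has 1 to 10 rows; each row shifts and turns the commanded pose from where the row before left it; what a row does not reach is not made up. A row lasts 1/10 s, in which the tool goes at most 50 mm and 8.59 degrees, less where a joint would pass 70% of its speed; a pose out of reach is approached as far as the arm can. A call with a gripper value outside its range is refused whole. The fingers move at their own pace and stop on an object; FORCE is the grip in N (left out, the last holds). Time passes only in rows, so rows that do not move let the fingers close. It gives the time, the measured TCP pose, the force and the opening at its end, in the units of the state.
- r.sense(): the state, without advancing time (a new reading comes with each control period).
- r.snapshot(name): name is "side" or "top" or "wrist"; returns (picture, depth): 480x640x3 uint8, red, green, blue; 480x640 float32, mm along the optical axis (not along the pixel's ray), 0 where there is no reading.
- r.get_calibration(name): a dict with "fovy" (degrees; the focal length in pixels is half the picture's height over the tangent of half this angle, whatever the lens; pixels are square), "cx", "cy" (the principal point, pixels), "k1" (the pictures are not rectified: a ray, as slopes to the right and down, at radius r is drawn at 1 + k1 r^2 times it, then the intrinsics apply), "position" and "rotation" of the camera in the world; the wrist camera has in their place "tool_from_camera" (4x4, takes a point from camera to tool coordinates, whose origin is the TCP and whose axes are the flange's). Camera axes: x right, y up, looking along -z (the intrinsics and any distortion apply to the point x, -y, -z); pixel columns grow to the right and rows downward; lengths in mm; the calibration is good to about 2 mm. A picture is of the moment at which its call begins: read the wrist's pose just before it. get_calibration takes no time and is no camera call.
- r.hand_in(): hands the job in, once; it reports no verdict.
The state is a dict: "time": time; "joint_pos": joint angles; "qd": joint speeds; "joint_efforts": joint torques, N m; "tool_pos": TCP position; "tcp_rot": TCP orientation; "ft_force": force on the tool from outside, world axes, zero at the start; "wrist_torque": the same for the moment, N m; "finger_gap": finger opening in mm.
Only numpy, scipy, OpenCV 4.12 (cv2) and the standard library are available. Lean on these libraries where they do the work, as an engineer would, in place of code of your own. Each camera call takes 0.05 s, during which the arm holds its last target. There are 200 camera calls.

## Working session

There is one attempt and no reset: what is moved stays moved. The work goes in short steps, Python scripts to look and compute and a shell command to move; the robot and the scene stay as the last step left them, time stands still between calls to the robot, and variables do not carry over. Pictures are saved under pics/ and viewed, on a budget of 10 in all, crops included, one or two more only if the job needs it, and the job is handed in when it is done.

```bash
ls; mkdir -p pics; cat > h.py <<'E'
import numpy as np, cv2
from scipy.spatial.transform import Rotation as R
from bench import r
def snap(name, fn=None):
    s=r.sense(); p,d=r.snapshot(name); c=r.get_calibration(name)
    if name=="wrist":
        T=np.eye(4); T[:3,:3]=R.from_euler('xyz',s['tcp_rot'],degrees=True).as_matrix(); T[:3,3]=s['tool_pos']
        T=T@np.array(c['tool_from_camera'])
    else:
        T=np.eye(4); T[:3,:3]=np.array(c['rotation']); T[:3,3]=c['position']
    if fn: cv2.imwrite('pics/'+fn+'.png',p[:,:,::-1]); np.savez('pics/'+fn+'.npz',d=d,T=T,p=p,c=[c['fovy'],c['cx'],c['cy'],c['k1']])
    return p,d,T
def world(fn,uv,depth=None):
    z=np.load('pics/'+fn+'.npz'); fovy,cx,cy,k1=z['c']; f=240/np.tan(np.radians(fovy/2))
    out=[]
    for u,v in uv:
        q=cv2.undistortPoints(np.array([[[u,v]]],float),np.array([[f,0,cx],[0,f,cy],[0,0,1]]),np.array([k1,0,0,0.]))[0,0]
        d=depth or np.median([x for x in z['d'][int(v)-2:int(v)+3,int(u)-2:int(u)+3].ravel() if x>0])
        out.append((z['T']@[q[0]*d,-q[1]*d,-d,1])[:3])
    return np.array(out)
E
python3 - <<'E'
from h import *
p1,_,T=snap("top","top1")
print(T.round(2)); print(r.get_calibration("top"),r.sense())
E
```

```text
pics
[[  3.9   -1.11 -89.24 532.32]
 [  3.9   -1.11 -89.24  51.96]
 [  3.9   -1.11 -89.24 939.98]
 [  0.     0.     0.     1.  ]]
{'fovy': 42.399536269412714, 'cx': 320.13928876639363, 'cy': 245.46676262149015, 'k1': -0.02123523762100818, 'position': array([532.31584505,  51.96297976, 939.97698979]), 'rotation': array([  3.90364306,  -1.11042493, -89.23730161])} {'time': 0.05, 'joint_pos': array([-7.07254339e+01,  7.51419404e+00,  8.53292313e+01, -3.96388300e-04,
        8.72618042e+01, -4.89253123e+00]), 'qd': array([ 0.10174876, -0.00816214, -0.0710627 ,  0.03457202, -0.13100633,
       -0.01909537]), 'joint_efforts': array([ 2.31694488e-03, -5.71377540e+01, -5.02332616e+01, -1.43836992e-04,
        9.06156551e-03,  6.43258758e-06]), 'tool_pos': array([ 245.4807704 , -546.88280492,  230.25442286]), 'tcp_rot': array([-1.79895120e+02, -8.58025690e-03,  2.41671088e+01]), 'ft_force': array([ 0.20892153, -0.02442435, -0.14155681]), 'wrist_torque': array([ 0.00426068, -0.00720896, -0.0137955 ]), 'finger_gap': 85.2836510941179}
```

View pics/top1.png

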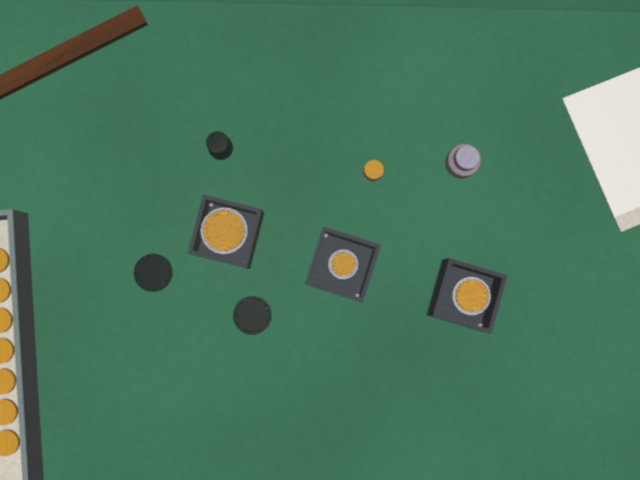

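The top view shows three pots with brass medals: large at (224,231), small at (343,264), middle at (472,296). Other things that could be taken for medals are the slug (374,170), black discs (153,272) and (253,315), and the tray medals at the left edge (5,260–440). The loupe is at (219,145) and the die at (465,160). I'll check the choice in one crop and measure.

```bash
sed -i "s/T\[:3,:3\]=np.array(c\['rotation'\])/T[:3,:3]=R.from_euler('xyz',c['rotation'],degrees=True).as_matrix()/" h.py
python3 - <<'E'
from h import *
p,_,T=snap("top","top2")
uv=[(343,264),(472,296),(224,231),(374,170),(465,160),(219,145),(420,230),(326,236),(461,267)]
print(world("top2",uv).round(1))
d=np.load('pics/top2.npz')['d']
c=p[180:340,180:520,::-1]
cv2.imwrite('pics/crop1.png',cv2.resize(c,None,fx=2.35,fy=2.35,interpolation=cv2.INTER_CUBIC))
# medal segmentation
hsv=cv2.cvtColor(p,cv2.COLOR_RGB2HSV); m=cv2.inRange(hsv,(8,150,120),(28,255,255))
n,l,st,ce=cv2.connectedComponentsWithStats(m)
for i in range(1,n):
    if st[i,4]>100: print(st[i],ce[i].round(1),world("top2",[ce[i]]).round(1))
E
```

```text
[[ 566.5    2.9   62.2]
 [ 523.5 -181.3   62.4]
 [ 611.1  172.7   61.6]
 [ 709.9  -44.3   22.9]
 [ 722.5 -175.8   46.7]
 [ 739.7  186.    41.1]
 [ 622.5 -117.8    1.4]
 [ 610.4   26.1   10.6]
 [ 565.7 -172.8   33.5]]
[364 160  19  19 282] [373.3 169.4] [[710.8 -43.3  22.9]]
[ 204  211   39   39 1159] [223.3 230.2] [[612.3 173.7  61.6]]
[  0 249   8  22 135] [  2.9 259.7] [[567.6 508.4  12.6]]
[333 254  21  21 357] [343.  263.8] [[566.8   2.9  62.3]]
[  0 279  10  23 172] [  3.6 289.6] [[523.  505.3  12.4]]
[457 281  30  30 721] [471.5 295.4] [[ 524.3 -180.6   62.5]]
[  0 309  12  23 212] [  4.4 319.7] [[478.5 502.2  12.3]]
[  0 339  13  24 253] [  5.1 350.1] [[433.7 499.4  11.8]]
[  0 369  15  25 302] [  6.  380.8] [[388.9 495.9  12.2]]
[  0 400  17  24 344] [  6.9 411.4] [[344.3 492.8  11.9]]
[  0 431  19  24 385] [  7.8 442.2] [[299.6 489.6  12. ]]
```

View pics/crop1.png

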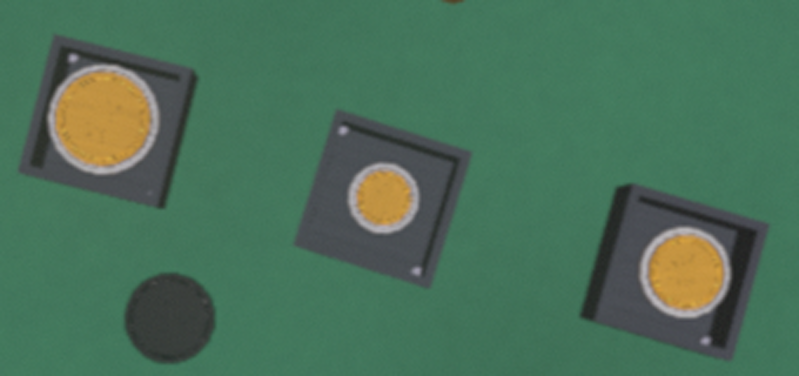

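The crop confirms it: small in the centre pot, middle in the right pot and large in the left pot, each brass disc with an aluminium cup ring. The black disc is not wanted. I'll close the fingers and move above the small medal.

```bash
python3 -m inch '[0.025,0.042,0,0,0,0,255,0.025,0.042,0,0,0,0,255,0.025,0.042,0,0,0,0,255,0.025,0.042,0,0,0,0,255,0.025,0.042,0,0,0,0,255,0.025,0.042,0,0,0,0,255,0.025,0.042,0,0,0,0,255,0.025,0.042,0,0,0,0,255,0.025,0.042,0,0,0,0,255,0.025,0.042,0,0,0,0,255]'
```

```text
time: 1.1
tool_pos: [496.1, -125.4, 231.1]
tcp_rot: [-180.0, 0.0, 24.2]
ft_force: [0.7, 0.0, 0.6]
finger_gap: -0.0
```

```bash
python3 -m inch '[0.0175,0.032,-0.01,0,0,0,255,0.0175,0.032,-0.02,0,0,0,255,0.0175,0.032,-0.02,0,0,0,255,0.0175,0.032,-0.02,0,0,0,255,0,0,0,0,0,0,255,0,0,0,0,0,0,255]'
python3 - <<'E'
from h import *
p,_,T=snap("wrist","w1")
print(r.get_calibration("wrist")['tool_from_camera'].round(2))
hsv=cv2.cvtColor(p,cv2.COLOR_RGB2HSV); m=cv2.inRange(hsv,(8,150,80),(28,255,255))
n,l,st,ce=cv2.connectedComponentsWithStats(m)
for i in range(1,n):
    if st[i,4]>300: print(st[i],ce[i].round(1),world("w1",[ce[i]]).round(1))
E
```

```text
time: 1.7
tool_pos: [564.9, 1.3, 160.0]
tcp_rot: [-179.9, 0.1, 24.3]
ft_force: [-0.9, -1.0, 0.8]
finger_gap: -0.4
[[  -0.      0.95    0.33   84.68]
 [   1.      0.     -0.      1.25]
 [  -0.      0.33   -0.95 -142.75]
 [   0.      0.      0.      1.  ]]
```

View pics/w1.png

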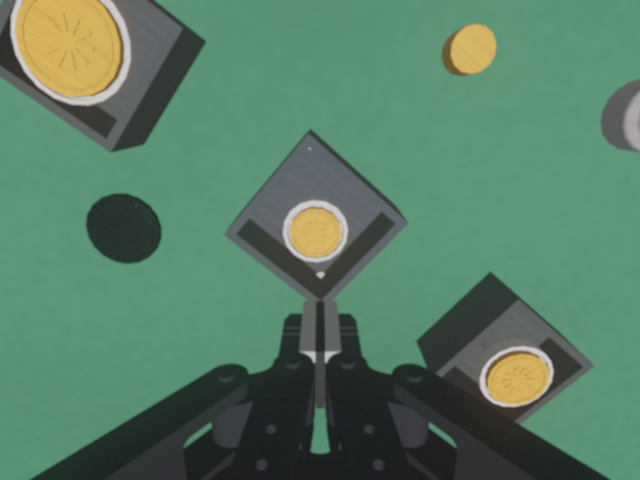

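The wrist view shows the small medal at (316,233) and the fingertips at about (320,302). The large medal is at (70,43), the middle one at (517,376) and the slug at (470,50).

```bash
python3 - <<'E'
from h import *
print(world("w1",[(316,233),(70,44),(519,377)]).round(1))
E
```

```text
[[ 569.4    4.6   60.7]
 [ 614.   174.    60.7]
 [ 528.8 -177.9   60.5]]
```

```bash
python3 -m inch '[0.003,0.0025,-0.02,0,0,0,255,0,0,-0.03,0,0,0,255,0,0,-0.03,0,0,0,255,0,0,-0.01,0,0,0,255,0,0,0,0,0,0,255,0,0,0,0,0,0,255]'
python3 -m inch '[0,0,-0.003,0,0,0,255,0,0,-0.003,0,0,0,255,0,0,-0.002,0,0,0,255,0,0,-0.002,0,0,0,255,0,0,-0.002,0,0,0,255,0,0,0,0,0,0,255,0,0,0,0,0,0,255]'
```

```text
time: 2.35
tool_pos: [569.6, 2.4, 73.1]
tcp_rot: [179.9, -0.1, 24.1]
ft_force: [-0.1, 0.4, 0.5]
finger_gap: -0.0
time: 3.05
tool_pos: [568.6, 3.1, 59.1]
tcp_rot: [-180.0, 0.0, 24.2]
ft_force: [-0.0, 0.3, 0.4]
finger_gap: 0.0
```

```bash
python3 -m inch '[0,0,-0.002,0,0,0,255,0,0,-0.002,0,0,0,255,0,0,-0.002,0,0,0,255]'
python3 -m inch '[0,0,-0.002,0,0,0,255,0,0,-0.002,0,0,0,255,0,0,-0.002,0,0,0,255]'
python3 -m inch '[0,0,-0.001,0,0,0,255,0,0,-0.001,0,0,0,255]'
```

```text
time: 3.35
tool_pos: [568.7, 3.1, 53.3]
tcp_rot: [180.0, -0.0, 24.2]
ft_force: [-1.1, 0.4, 3.0]
finger_gap: -0.2
time: 3.65
tool_pos: [568.8, 3.1, 47.2]
tcp_rot: [180.0, -0.0, 24.2]
ft_force: [-0.7, 0.6, 3.3]
finger_gap: -0.0
time: 3.85
tool_pos: [568.7, 3.1, 45.2]
tcp_rot: [180.0, -0.0, 24.2]
ft_force: [-0.3, 0.3, 3.5]
finger_gap: -0.2
```

```bash
python3 -m inch '[0,0,0.005,0,0,0,255,0,0,0.02,0,0,0,255,0,0,0.03,0,0,0,255,0,0,0.03,0,0,0,255,0,0,0.03,0,0,0,255,0,0,0,0,0,0,255,0,0,0,0,0,0,255]'
python3 - <<'E'
from h import *
p,_,T=snap("wrist","w2")
print(world("w2",[(316,233),(70,44),(519,377)]).round(1))
cv2.imwrite('pics/w2c.png',cv2.resize(p[110:430,200:620,::-1],None,fx=1.8,fy=1.8))
E
```

```text
time: 4.55
tool_pos: [569.3, 3.0, 161.2]
tcp_rot: [179.9, -0.1, 24.2]
ft_force: [-0.4, -0.6, 0.4]
finger_gap: -0.2
[[ 569.5    4.3   45.9]
 [ 619.1  176.2   61. ]
 [ 533.  -176.8   60.8]]
```

View pics/w2c.png

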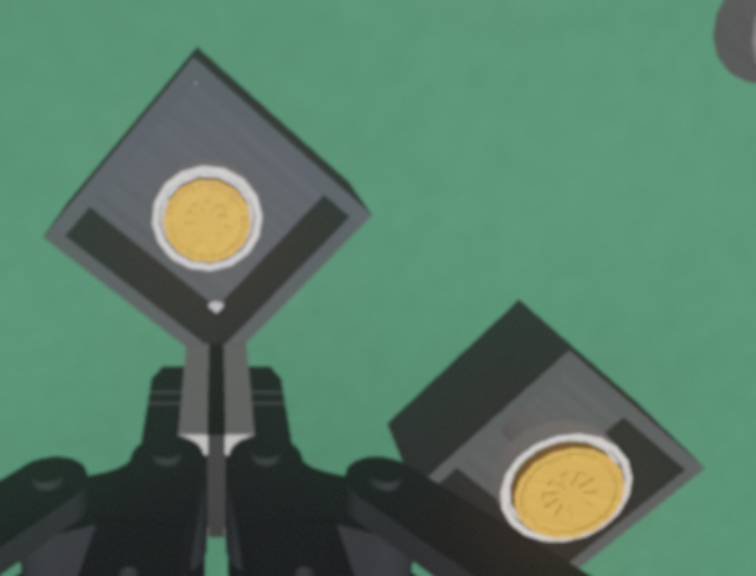

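The crop shows the small medal's face at (207,220) sunk in its pot: depth gives z 45.9 mm against a 50 mm rim. The middle medal at (568,490) is still proud. Next is the middle one.

```bash
python3 -m inch '[-0.0084,-0.0366,0,0,0,0,255,-0.0084,-0.0366,0,0,0,0,255,-0.0084,-0.0366,0,0,0,0,255,-0.0084,-0.0366,0,0,0,0,255,-0.0084,-0.0366,0,0,0,0,255,0,0,0,0,0,0,255,0,0,0,0,0,0,255]'
python3 - <<'E'
from h import *
p,_,T=snap("wrist","w3")
cv2.imwrite('pics/w3c.png',p[120:420,150:500,::-1])
E
```

```text
time: 5.3
tool_pos: [525.5, -180.2, 158.5]
tcp_rot: [-179.9, 0.1, 24.0]
ft_force: [0.1, 0.3, -0.4]
finger_gap: -0.2
```

View pics/w3c.png

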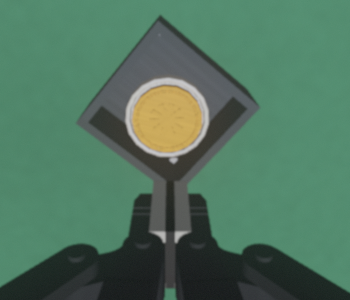

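The middle medal is at crop (167,119), full frame (317,239). That is nearly the same relation to the tips as before, so I'm aligned and will press.

```bash
python3 -m inch '[0.001,0.001,-0.02,0,0,0,255,0,0,-0.03,0,0,0,255,0,0,-0.03,0,0,0,255,0,0,-0.015,0,0,0,255,0,0,-0.003,0,0,0,255,0,0,-0.002,0,0,0,255,0,0,0,0,0,0,255]'
python3 -m inch '[0,0,-0.002,0,0,0,255,0,0,-0.002,0,0,0,255,0,0,-0.002,0,0,0,255]'
python3 -m inch '[0,0,-0.002,0,0,0,255,0,0,-0.002,0,0,0,255,0,0,-0.002,0,0,0,255,0,0,-0.002,0,0,0,255,0,0,-0.001,0,0,0,255]'
```

```text
time: 6.05
tool_pos: [528.6, -179.0, 61.5]
tcp_rot: [179.9, -0.1, 24.2]
ft_force: [-0.0, 0.4, -0.5]
finger_gap: 0.2
time: 6.35
tool_pos: [528.8, -179.4, 55.5]
tcp_rot: [179.9, -0.1, 24.2]
ft_force: [2.0, 0.7, 2.9]
finger_gap: -0.0
time: 6.85
tool_pos: [527.5, -179.0, 45.0]
tcp_rot: [-180.0, 0.0, 24.2]
ft_force: [2.0, -1.5, 2.5]
finger_gap: 0.4
```

```bash
python3 -m inch '[0,0,0.005,0,0,0,255,0,0,0.02,0,0,0,255,0,0,0.03,0,0,0,255,0,0,0.03,0,0,0,255,0,0,0.03,0,0,0,255,0,0,0,0,0,0,255]'
python3 - <<'E'
from h import *
p,_,T=snap("wrist","w4")
print(world("w4",[(317,239),(310,245)]).round(1))
E
python3 -m inch '[0.0107,0.0441,0,0,0,0,255,0.0107,0.0441,0,0,0,0,255,0.0107,0.0441,0,0,0,0,255,0.0107,0.0441,0,0,0,0,255,0.0107,0.0441,0,0,0,0,255,0.0107,0.0441,0,0,0,0,255,0.0107,0.0441,0,0,0,0,255,0.0107,0.0441,0,0,0,0,255,0,0,0,0,0,0,255,0,0,0,0,0,0,255]'
python3 - <<'E'
from h import *
p,_,T=snap("wrist","w5")
print(world("w5",[(317,236)]).round(1))
a=np.load('pics/w4.npz')['p']
cv2.imwrite('pics/w45.png',np.hstack([a[120:420,150:500],p[120:420,150:500]])[:,:,::-1])
E
```

```text
time: 7.45
tool_pos: [529.6, -179.7, 165.2]
tcp_rot: [179.7, -0.2, 24.2]
ft_force: [1.1, 0.1, 0.8]
finger_gap: -0.0
[[ 525.2 -181.7   45.6]
 [ 519.  -179.    45.4]]
time: 8.5
tool_pos: [611.7, 174.8, 157.9]
tcp_rot: [-180.0, 0.2, 24.3]
ft_force: [0.7, -0.1, -0.0]
finger_gap: -0.3
[[615.1 176.9  60.5]]
```

View pics/w45.png

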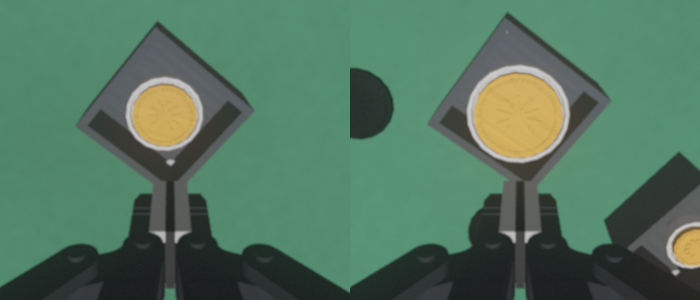

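Left panel: the middle medal at (164,115) has sunk to z 45.5. Right panel: the large medal at (519,115) is aligned ahead of the tips. I'll press the large one.

```bash
python3 -m inch '[0.001,0,-0.02,0,0,0,255,0,0,-0.03,0,0,0,255,0,0,-0.03,0,0,0,255,0,0,-0.015,0,0,0,255,0,0,-0.003,0,0,0,255,0,0,-0.002,0,0,0,255,0,0,0,0,0,0,255]'
python3 -m inch '[0,0,-0.002,0,0,0,255,0,0,-0.002,0,0,0,255,0,0,-0.002,0,0,0,255]'
python3 -m inch '[0,0,-0.002,0,0,0,255,0,0,-0.002,0,0,0,255,0,0,-0.002,0,0,0,255,0,0,-0.002,0,0,0,255,0,0,-0.001,0,0,0,255]'
```

```text
time: 9.25
tool_pos: [615.2, 173.7, 61.8]
tcp_rot: [180.0, -0.1, 24.1]
ft_force: [0.5, 0.1, -0.3]
finger_gap: -0.3
time: 9.55
tool_pos: [615.4, 174.1, 55.5]
tcp_rot: [180.0, -0.1, 24.2]
ft_force: [1.7, 0.5, 2.2]
finger_gap: 0.2
time: 10.05
tool_pos: [614.1, 173.9, 45.0]
tcp_rot: [-180.0, 0.0, 24.2]
ft_force: [2.1, 0.8, 2.3]
finger_gap: 0.1
```

Now I'll retreat up and back, clear of the top camera's view of the pots.

```bash
python3 -m inch '[0,0,0.005,0,0,0,255,0,0,0.02,0,0,0,255,0,0,0.03,0,0,0,255,0,0,0.03,0,0,0,255,0,0,0.03,0,0,0,255,0,0.03,0.02,0,0,0,255,0,0.045,0,0,0,0,255,0,0.045,0,0,0,0,255,0,0.045,0,0,0,0,255,0,0.045,0,0,0,0,255]'
python3 -m inch '[-0.02,0.045,0,0,0,0,255,-0.03,0.035,0,0,0,0,255,-0.03,0.035,0,0,0,0,255,-0.03,0.035,0,0,0,0,255,-0.03,0.035,0,0,0,0,255,0,0,0,0,0,0,255,0,0,0,0,0,0,255,0,0,0,0,0,0,255]'
python3 - <<'E'
from h import *
p,_,T=snap("top","top3")
print(world("top3",[(343,264),(471,296),(224,231),(374,170),(465,160),(219,145),(326,236)]).round(1))
print(np.array([r.sense()['ft_force']]).round(2))
E
```

```text
time: 11.05
tool_pos: [613.3, 385.2, 179.8]
tcp_rot: [180.0, 0.1, 24.2]
ft_force: [0.6, -0.0, 0.8]
finger_gap: -0.2
time: 11.85
tool_pos: [474.6, 567.9, 179.8]
tcp_rot: [179.9, 0.1, 24.1]
ft_force: [0.1, -0.2, -0.3]
finger_gap: 0.3
[[ 567.1    2.1   46.6]
 [ 523.4 -183.8   47.6]
 [ 612.4  174.7   47. ]
 [ 709.7  -44.2   23.9]
 [ 722.5 -175.8   46.8]
 [ 739.9  186.1   40.2]
 [ 610.4   26.1   10.3]]
[[ 0.51 -0.85 -0.11]]
```

View pics/top3.png

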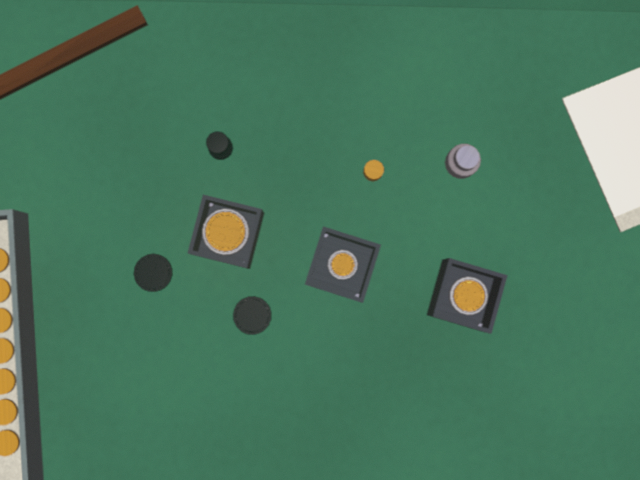

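All three medals are sunk (about 47 mm by a camera that reads 2 mm high, so about 45 mm), and the loupe, slug and die have not moved. Handing in.

```bash
python3 -c "
from bench import r
print(r.hand_in())"
```

```text
the job is handed in; nothing more can be done
None
```

All three medals are pressed below their pot rims, in the order small, middle, large, and the job is handed in at about 12 s of robot time. I pressed with the shut fingertips, and the vertical force readings at the end of each pressing step were 2 to 3.5 N.

- **Medals:** the last top view put the faces at 46.6 to 47.6 mm against the 50 mm rim. That camera reads about 2 mm high. The wrist camera (small and middle) and the tool height (all three) give 45 to 46 mm, so the cups have sunk about 15 mm, short of their 18 mm stop.
- **Bystanders:** the loupe, slug and die measured within about 1 mm of where they started.
- **Arm:** it was clear of everything at hand-in.

No check failed. The only disagreement was the 1 to 2 mm between the cameras and the tool readings, which matches the stated calibration error.

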